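# Square a row of gear castings to the fence with a straightedge

### The job

Take the straightedge off its rubber mat and, holding it by the grip, push the ragged row of four castings up against the steel fence until all four are square, in one straight line, and bear on its bar together; keep a light, even pressure for a moment, never leaning hard on any one, and keep your fingers off them. Then lay the straightedge back lengthways on its mat, upright and let go, leaving the row straight and the other things on the bench undisturbed.

Things in the scene. Friction and masses are not known exactly. Their poses are not given: they have to be found in the camera images.
- board: Plywood staging board fixed on the bench, 170 x 380 x 6 mm thick. Origin: centre of its underside, on the bench top. Its x axis points across the board towards the fence, away from the robot; its y axis runs along the row; z up.
- fence: Adjustable fence on the board's far edge: two fixed slotted brackets with a steel stop bar 18 mm thick (x), 336 long (y), 20 high clamped across them. Origin: midway between the brackets, on the board's top; x points away from the robot. The bar is parallel to y and rigid, but clamped anew each time: its front face lies from x = +6 mm to -14 mm of this origin, not reported; find it by feel.
- rest: Black rubber mat fixed on the bench at the left or the right of the board, 340 x 90 x 4 mm thick, long side along its x axis. Origin: centre of its underside. The straightedge lies on it lengthways.
- straightedge: Aluminium bar 300 mm long (x), 30 wide (y), 26 high, 0.3 kg, with an upright wooden grip on its middle: 36 mm along x, 16 thick (y), from 26 to 78 mm above the underside. Origin: centre of the underside. Its two long sides are straight and alike (a half turn is the same). Pinch the grip across its 16 mm, fingertips 40 mm or more above the underside to clear the castings.
- casting1: Cast gear housing, nearest the +y end of the row (four alike, 62 mm apart): 60 mm long (x, towards the fence), 42 wide, 30 high, boss to 36 mm, 0.08 to 0.17 kg. Origin: centre of the underside, 30 mm off the bar's face when home. Thin-walled: over 7 N on any one, from straightedge or fence, spoils it; it bears with 0.5 N or more at the bar, all four together for 0.3 s (push 16 to 20 N in all).
- casting2: Cast gear housing, second from the +y end (four alike, 62 mm apart): 60 mm long (x, towards the fence), 42 wide, 30 high, boss to 36 mm, 0.08 to 0.17 kg. Origin: centre of the underside, 30 mm off the bar's face when home. Same limits as casting1.
- casting3: Cast gear housing, third from the +y end (four alike, 62 mm apart): 60 mm long (x, towards the fence), 42 wide, 30 high, boss to 36 mm, 0.08 to 0.17 kg. Origin: centre of the underside, 30 mm off the bar's face when home. Same limits as casting1.
- casting4: Cast gear housing, nearest the -y end (four alike, 62 mm apart): 60 mm long (x, towards the fence), 42 wide, 30 high, boss to 36 mm, 0.08 to 0.17 kg. Origin: centre of the underside, 30 mm off the bar's face when home. Same limits as casting1.
- carton: Bystander: open cardboard carton 170 x 110 x 50 mm, on the other side of the board from the mat. Origin: centre of the underside.
- jar: Bystander: closed jar 70 mm across, 110 mm tall, beyond the board. Origin: centre of the underside.
- mug: Bystander: white mug 80 mm across, 90 mm tall, beyond the board. Origin: centre of the underside.
Mind the look-alikes: they are no part of the job. Leave any turquoise look-alike of the casting2 alone. What is shaped like the casting3 but blue or orange is not meant.

How it is judged:
By the outcome, as a careful person would: the job done as asked, in the order asked, and still so for the second after the job is handed in, with the robot touching nothing.
It also fails if it takes over 67 s, if anything falls off the work surface, if the arm or the gripper's body presses on something with over 40 N, if the wrist force passes 120 N, or if a joint passes its speed limit or range.

### The arm

A 7-joint arm with a two-finger parallel gripper is mounted at the origin on the work surface. World frame = base frame: x ahead of the robot, y to its left, z up, the work surface at z = 0. Lengths are in mm, angles in rad, forces in N, time in s.
With the tool pointing down it reaches from about 425 to 825 mm from the base axis. Payload 3.6 kg.
Tool frame: the origin (TCP) lies at the very end of the fingers, on their centre line; the grasp point (between the pads) lies 19 mm behind it; z points along the fingers, y is the line along which they close (so a half turn about z gives the same grasp; the last joint's range is limited). The gripper opens to 85 mm and grips with 20 to 120 N. Pads are 22 mm wide; open, the fingers measure 114 mm over their backs; the gripper's body (76 mm by 85 mm) begins 54 mm behind the grasp point. The pads swing forward as they close: fully open they stand 13 mm farther back than shut.
Start: joints at [1.234, 0.615, -0.013, 1.423, 0.008, 1.103, -0.04], TCP at [198.176, -619.023, 231.297] pointing down, gripper open.
Joint ranges: [-3.12, 3.12], [-0.3, 2.06], [-1.34, 1.32], [0.26, 2.42], [-1.36, 4.5], [0.01, 1.98], [-2.84, 2.84]. Speed limits (rad/s): [2.79, 2.79, 3.14, 3.14, 3.14, 3.14, 3.14].

### API

Orientations are given as a 3x3 rotation matrix whose columns are the frame's x, y, z axes.
In Python, from cell import observe, camera, camera_model, close_job gives the robot as it stands.
- The arm moves only by the shell command python3 -m jog 'ROWS' [OPENING] [FORCE]. ROWS is a JSON object with one list for each field, all of the same length, 1 to 20, a row being the entries at one place: sx, sy, sz (the shift in mm), wx, wy, wz (a rotation vector in rad); each row shifts and turns the commanded pose from where the row before left it, along the tool's axes as they then stand; what a row does not reach is not made up. A row lasts 1/8 s, in which the tool goes at most 62.5 mm and 0.188 rad, less where a joint would pass 70% of its speed; a pose out of reach is approached as far as the arm can. OPENING is the finger opening in mm, set as the command begins (- or left out keeps the last). The fingers move at their own pace and stop on an object; FORCE is the grip in N (left out, the last holds). Time passes only in rows, so rows that do not move let the fingers close. It prints the time, the measured TCP pose, the force, the opening and the grip force at its end. Input that does not fit is refused with a message, and nothing moves.
- observe(): the state, without advancing time (a new reading comes with each control period).
- camera(name): name is "scene" or "top"; returns the picture (480x640x3 uint8, red, green, blue); there is no depth.
- camera_model(name): a dict with "fx", "fy", "cx", "cy" (pixels), "R" (3x3) and "t" (3): a world point X has camera coordinates R X + t. Camera axes: x right, y down, z forward; pixel columns grow to the right and rows downward; lengths in mm; the calibration is good to about 2 mm. A picture is of the moment at which its call begins. camera_model takes no time and is no camera call.
- close_job(): hands the job in; it is judged then, once.
The state is a dict: "clock": time; "qpos": joint angles; "joint_velocities": joint speeds; "joint_efforts": joint torques, N m; "tool_pos": TCP position; "tool_rot": TCP orientation; "wrist_force": force on the tool from outside, world axes, zero at the start; "wrist_torque": the same for the moment, N m; "finger_gap": finger opening in mm; "grip_force": force on a finger pad.
Only numpy, scipy, OpenCV 4.12 (cv2) and the standard library are available. Lean on these libraries where they do the work, as an engineer would, in place of code of your own. Each camera call takes 0.05 s, during which the arm holds its last target. There are 200 camera calls.

## Working session

There is one attempt and no reset: what is moved stays moved. The work goes in short steps, Python scripts to look and compute and a shell command to move; the robot and the scene stay as the last step left them, time stands still between calls to the robot, and variables do not carry over. Pictures are saved under pics/ and viewed, at most 12 in all, crops included, and the job is handed in when it is done.

```bash
mkdir -p pics; ls; python3 - <<'E'
from cell import *
import cv2,numpy as np
for n in("scene","top"):
    im=camera(n);cv2.imwrite(f"pics/{n}0.png",im[:,:,::-1]);m=camera_model(n);print(n,{k:np.round(v,4).tolist() for k,v in m.items()})
s=observe();print({k:np.round(v,3).tolist() for k,v in s.items()})
E
```

```text
pics
scene {'fx': 620.672, 'fy': 620.672, 'cx': 321.4471, 'cy': 232.4446, 'R': [[0.2277, 0.9737, 0.0067], [0.7954, -0.182, -0.578], [-0.5616, 0.137, -0.816]], 't': [-134.3891, -429.7376, 1809.4378]}
top {'fx': 444.0744, 'fy': 444.0744, 'cx': 324.7503, 'cy': 234.8439, 'R': [[-0.029, -0.9994, -0.0168], [-0.9929, 0.0307, -0.1146], [0.115, 0.0133, -0.9933]], 't': [12.5071, 579.151, 992.9769]}
{'clock': 0.1, 'qpos': [1.235, 0.616, -0.013, 1.425, 0.008, 1.103, -0.04], 'joint_velocities': [-0.002, -0.002, -0.001, -0.003, 0.001, -0.001, -0.001], 'joint_efforts': [0.001, -47.038, 0.26, -17.157, 0.01, 0.006, -0.0], 'tool_pos': [197.962, -618.382, 230.238], 'tool_rot': [[0.952, 0.305, -0.001], [0.305, -0.952, 0.002], [-0.0, -0.002, -1.0]], 'wrist_force': [-0.439, -0.103, 0.45], 'wrist_torque': [0.024, 0.002, 0.001], 'grip_force': 0.0, 'finger_gap': 85.337}
```

View pics/scene0.png

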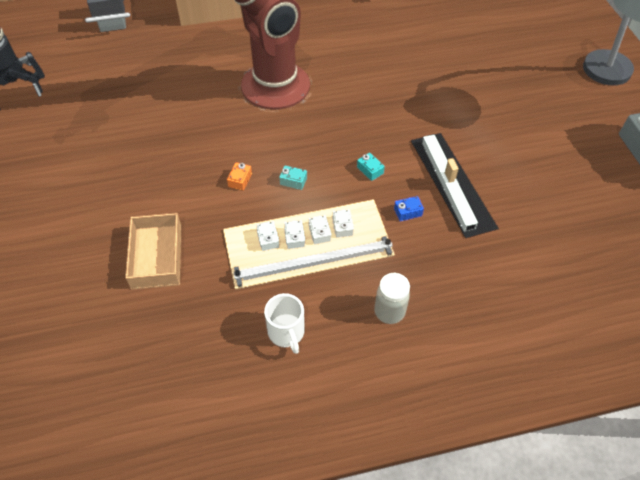

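View pics/top0.png

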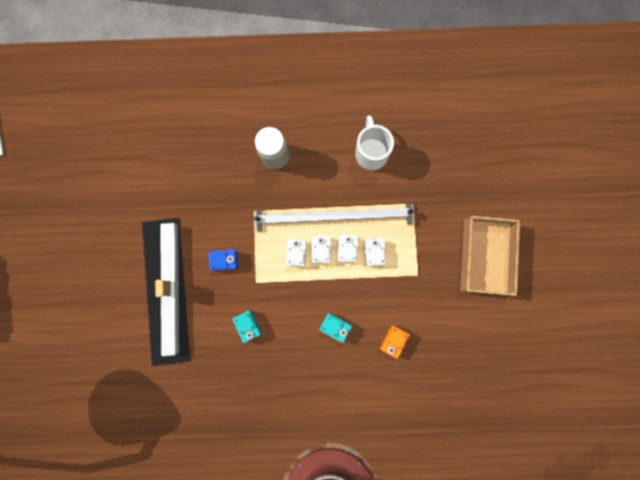

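The scene view shows the straightedge at (450,183) on the black mat, with its grip at (452,170). The four white castings are at (268,235), (295,233), (320,228) and (344,222). The bar runs from (237,275) to (388,245).
In the top view the straightedge is at (169,290) with its grip top at (163,288). The castings are at (296,253), (321,250), (347,249) and (375,252), and the bar is at y≈215.
Look-alikes in the top view: turquoise (246,326) and (335,327), blue (222,260), orange (395,342). I choose the four white ones on the board and the only aluminium bar.

```bash
cat > h.py <<'E'
from cell import *
import cv2,numpy as np
def ray(n,uv):
    m=camera_model(n);R=np.array(m["R"]);t=np.array(m["t"]);
    d=R.T@np.array([(uv[0]-m["cx"])/m["fx"],(uv[1]-m["cy"])/m["fy"],1]);return -R.T@t,d
def onz(n,uv,z):
    o,d=ray(n,uv);return o+d*(z-o[2])/d[2]
def tri(a,b):
    (o,d),(p,e)=ray("top",a),ray("scene",b)
    s=np.linalg.lstsq(np.c_[d,-e],p-o,rcond=None)[0];x,y=o+d*s[0],p+e*s[1];return (x+y)/2,np.linalg.norm(x-y)
def proj(n,X):
    m=camera_model(n);c=np.array(m["R"])@X+m["t"];return np.array([m["fx"]*c[0]/c[2]+m["cx"],m["fy"]*c[1]/c[2]+m["cy"]])
def blobs(im,lo,hi,box,amin=30):
    h=cv2.cvtColor(im,cv2.COLOR_RGB2HSV);m=cv2.inRange(h,np.array(lo),np.array(hi));k=np.zeros_like(m);x,y,X,Y=box;k[y:Y,x:X]=m[y:Y,x:X]
    cs,_=cv2.findContours(k,cv2.RETR_EXTERNAL,cv2.CHAIN_APPROX_NONE);return [c for c in cs if cv2.contourArea(c)>=amin]
E
python3 - <<'E'
from h import *
np.set_printoptions(precision=1,suppress=True)
T=cv2.imread("pics/top0.png")[:,:,::-1];S=cv2.imread("pics/scene0.png")[:,:,::-1]
W=([0,0,150],[179,60,255])
for n,im,bs in(("top",T,[(150,215,190,365),(275,225,395,270),(245,200,425,228)]),("scene",S,[(410,130,500,240),(250,200,360,252),(230,235,400,285)])):
  for b in bs:
    for c in blobs(im,*W,b): print(n,"white",cv2.contourArea(c),cv2.minAreaRect(c))
  b=(140,210,440,370) if n=="top" else (215,190,400,300)
  for c in blobs(im,[12,40,130],[32,180,255],b,20): print(n,"wood",cv2.contourArea(c),cv2.minAreaRect(c))
  b=(140,210,200,370) if n=="top" else (405,125,505,240)
  for c in blobs(im,[12,60,100],[32,255,255],b,20): print(n,"grip",cv2.contourArea(c),cv2.minAreaRect(c), cv2.boundingRect(c))
  for c in blobs(im,[0,0,0],[179,255,45],b,300): print(n,"mat",cv2.contourArea(c),cv2.minAreaRect(c),cv2.boxPoints(cv2.minAreaRect(c)))
a=cv2.resize(T[195:370,135:425],None,fx=2.7,fy=2.7,interpolation=3)
cv2.imwrite("pics/crop.png",a[:,:,::-1])
E
```

```text
top white 1593.0 ((167.4642333984375, 288.99139404296875), (132.05722045898438, 14.231574058532715), 89.48844146728516)
top white 525.0 ((374.46270751953125, 251.29144287109375), (28.17153549194336, 20.445384979248047), 86.98721313476562)
top white 564.0 ((290.5, 252.0), (31.0, 30.0), 0.0)
top white 519.0 ((347.0, 247.5), (29.0, 20.0), 90.0)
top white 524.5 ((320.06097412109375, 247.95120239257812), (22.638463973999023, 31.252126693725586), 6.340191841125488)
top white 1250.0 ((333.6864318847656, 215.3793487548828), (10.76294231414795, 149.21444702148438), 86.84205627441406)
top wood 32.0 ((166.50552368164062, 367.60498046875), (3.994471311569214, 28.907358169555664), 86.98721313476562)
top wood 20.0 ((221.0, 361.0), (30.0, 6.0), -0.0)
top wood 32.0 ((425.5, 355.5), (5.0, 27.0), 90.0)
top wood 32.5 ((291.0, 357.0), (10.0, 14.0), 90.0)
top wood 33.5 ((144.5, 358.0), (12.0, 9.0), 90.0)
top wood 45.0 ((235.0, 340.5), (14.0, 11.0), 0.0)
top wood 54.0 ((372.9724426269531, 335.8310241699219), (18.519142150878906, 9.135003089904785), 4.763641834259033)
top wood 47.0 ((144.0, 324.5), (8.0, 1
[... 3279 characters left out ...]
8, 215, 36, 25)
scene grip 160.5 ((490.7696228027344, 195.16259765625), (43.39553451538086, 20.3882999420166), 57.65255355834961) (471, 181, 34, 35)
scene grip 481.0 ((423.4356994628906, 194.11036682128906), (61.07225036621094, 27.381750106811523), 61.189208984375) (405, 165, 45, 53)
scene grip 201.5 ((451.6828918457031, 169.64633178710938), (12.082845687866211, 23.327573776245117), 12.094757080078125) (445, 158, 14, 24)
scene grip 38.0 ((412.5, 133.0), (10.0, 15.0), 90.0) (405, 128, 16, 11)
scene grip 472.5 ((481.3487854003906, 148.16099548339844), (48.54690933227539, 52.3002815246582), 69.775146484375) (456, 125, 49, 54)
scene grip 62.0 ((442.0, 129.0), (8.0, 16.0), 90.0) (434, 125, 17, 9)
```

View pics/crop.png

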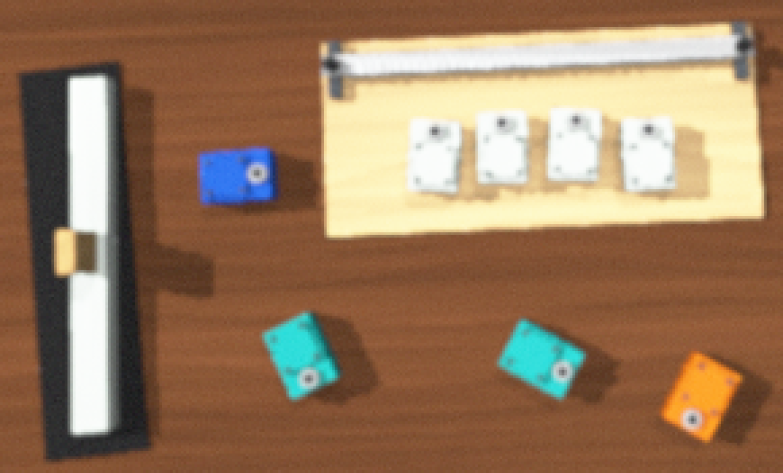

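The crop confirms the choice: white bar with the wooden grip top at crop (65,251), four white castings at crop (434,155), (502,147), (574,145) and (649,154), board corners at crop (321,44), (752,24), (765,217) and (328,237).

```bash
python3 - <<'E'
from h import *
np.set_printoptions(precision=1,suppress=True)
S=cv2.imread("pics/scene0.png")[:,:,::-1];T=cv2.imread("pics/top0.png")[:,:,::-1]
f=lambda p:(p[0]/2.7+135-.3,p[1]/2.7+195-.3)
for nm,z,ps in(("edge",26,[(68,77),(106,75),(109,433),(70,435)]),("grip",78,[(56,228),(75,229),(75,275),(55,274)]),("mat",4,[(22,73),(120,64),(148,447),(47,458)]),("board",6,[(321,44),(752,24),(765,217),(328,237)]),("cast",36,[(434,155),(502,147),(574,145),(649,154)]),("bar",26,[(336,73),(752,50)])):
    P=np.array([onz("top",f(p),z) for p in ps])[:,:2];print(nm,P.tolist() if 0 else P.ravel(),P.mean(0))
    if len(ps)==4 and nm!="cast":
        d=(P[0]+P[1]-P[2]-P[3])/2;print("  len",np.hypot(*d),"yaw",np.arctan2(d[1],d[0]),"wid",np.hypot(*(P[0]-P[1])))
# scene corners
for n,im,b in(("scene",S,(410,130,500,240)),("top",T,(150,215,190,365))):
    c=max(blobs(im,[0,0,170],[179,50,255],b),key=cv2.contourArea).reshape(-1,2);print(n,"lowest/highest", cv2.boxPoints(cv2.minAreaRect(c)).ravel())
a=cv2.resize(S[125:290,215:510],None,fx=2.7,fy=2.7,interpolation=3)
cv2.imwrite("pics/crop2.png",a[:,:,::-1])
E
```

```text
edge [619.6 381.7 620.3 348.5 316.  342.9 315.3 375.8] [467.8 362.2]
  len 304.36912151666627 yaw 0.018868654636437145 wid 33.24121441150186
grip [487.6 369.6 486.3 354.  449.2 353.5 450.5 369.8] [468.4 361.7]
  len 37.13098675342673 yaw 0.0030213261789943362 wid 15.62674337248944
mat [627.9 431.5 633.2 343.9 300.3 316.9 293.4 403.9] [463.7 374. ]
  len 334.820183877007 yaw 0.08175748190407423 wid 87.75604392451572
board [ 645.2  164.2  650.9 -217.6  480.9 -220.   474.8  159.9] [562.9 -28.4]
  len 170.2138323885935 yaw 0.019805906735093592 wid 381.7978330478753
cast [ 541.1   63.6  546.2    5.5  546.   -55.7  536.5 -119. ] [542.5 -26.4]
bar [ 615.8  147.9  624.5 -212.6] [620.1 -32.3]
scene lowest/highest [421.7 137.1 433.  131.6 477.6 222.2 466.2 227.8]
top lowest/highest [161. 223. 174. 223. 174. 355. 161. 355.]
```

View pics/crop2.png

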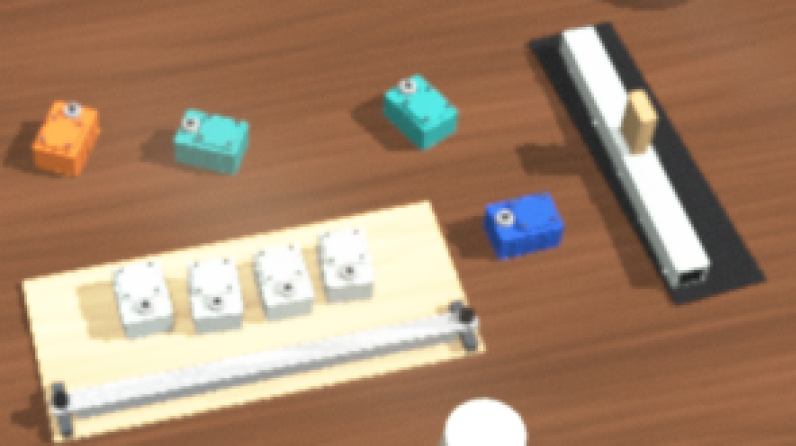

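Scene crop (scale 2.7, offset 215,125): bar end corners are at (709,262)/(672,278) and (595,27)/(562,33), grip top ≈(641,98), board corners (431,202), (483,350), (50,440) and (24,282), casting tops ≈(345,250), (281,270), (213,282) and (140,288).

```bash
python3 - <<'E'
from h import *
np.set_printoptions(precision=1,suppress=True)
f=lambda p:(p[0]/2.7+135-.3,p[1]/2.7+195-.3)
g=lambda p:(p[0]/2.7+215-.3,p[1]/2.7+125-.3)
for nm,a,b in[("e+x+y",(68,77),(709,262)),("e+x-y",(106,75),(672,278)),("e-x+y",(70,435),(595,27)),("e-x-y",(109,433),(562,33)),("grip",(65,251),(641,98)),("b++",(321,44),(483,350)),("b+-",(752,24),(50,440)),("b--",(765,217),(24,282)),("b-+",(328,237),(431,202)),
 ("c1",(434,155),(345,250)),("c2",(502,147),(281,270)),("c3",(574,145),(213,282)),("c4",(649,154),(140,288)),("mat+-",(120,64),(682,305)),("mat--",(148,447),(530,42)),("mat-+",(47,458),(608,24)),("mat++",(22,73),(765,280)),
 ("bar+y near",(336,73),(467,322)),("bar-y near",(735,51),(66,402))]:
    X,e=tri(f(a),g(b));print(nm,X,e)
E
```

```text
e+x+y [618.3 377.7  33.4] 2.181639999580141
e+x-y [620.3 346.4  22.6] 6.2597199558212635
e-x+y [315.1 376.7  24.7] 0.6312415485279679
e-x-y [315.9 342.7  25.1] 0.9190846184448999
grip [468.7 356.4  92. ] 0.07341979784536072
b++ [645.3 163.3   4.1] 2.416567780309059
b+- [ 651.  -219.     4.2] 2.226562994394377
b-- [ 481.2 -219.7    2.1] 2.1106734911106346
b-+ [475.1 162.1   2.3] 3.113671527142572
c1 [540.6  62.9  43.1] 0.22578304074873384
c2 [545.9   4.6  38.2] 1.8887058852303666
c3 [545.7 -56.5  38.7] 1.7102374695298759
c4 [ 536.3 -119.7   36.6] 1.4918002999895537
mat+- [634.9 349.4  -3. ] 5.783116089231849
mat-- [300.  317.4   1.9] 0.3433920255535562
mat-+ [292.9 403.7   1.3] 2.3519677178443303
mat++ [628.3 433.1   1.6] 1.0087634009953574
bar+y near [618.3 152.5  11.5] 4.4715738969920205
bar-y near [ 625.3 -200.3   17.5] 1.8386140454856164
```

Triangulation gives the bar top at ~z 26–33 and the grip top at ~82–92. That fits the text heights on a 4 mm mat: the straightedge is at (468,361) with yaw ~0.015. The board yaw is ~0.017 and the row centre is (542,-27). I move round the base in an arc towards the grip.

```bash
python3 -m jog '{"sx": [49, 49, 49, 49, 49, 49, 49, 49, 49, 17, 17, 17, 17, 17, 17, 17, 17, 17], "sy": [-21.4, -21.4, -21.4, -21.4, -21.4, -21.4, -21.4, -21.4, -21.4, -53, -53, -53, -53, -53, -53, -53, -53, -53], "sz": [0, 0, 0, 0, 0, 0, 0, 0, 0, 0, 0, 0, 0, 0, 0, 0, 0, 0], "wx": [0, 0, 0, 0, 0, 0, 0, 0, 0, 0, 0, 0, 0, 0, 0, 0, 0, 0], "wy": [0, 0, 0, 0, 0, 0, 0, 0, 0, 0, 0, 0, 0, 0, 0, 0, 0, 0], "wz": [0, 0, 0, 0, 0, 0, 0, 0, 0, 0, 0, 0, 0, 0, 0, 0, 0, 0]}' 60
```

```text
clock: 2.35
tool_pos: [559.3, 201.4, 231.0]
tool_rot: [[0.952, 0.305, -0.001], [0.305, -0.952, -0.0], [-0.001, 0.0, -1.0]]
wrist_force: [1.7, 0.3, -0.5]
finger_gap: 60.4
grip_force: 0.0
```

```bash
python3 -m jog '{"sx": [-9.6, -9.6, -9.6, -9.6, 0, 0, 0, 0, 0, 0, 0, 0, 0, 0, 0, 0, 0, 0, 0, 0], "sy": [-45.3, -45.3, -45.3, -45.3, 0, 0, 0, 0, 0, 0, 0, 0, 0, 0, 0, 0, 0, 0, 0, 0], "sz": [0, 0, 0, 0, 0, 0, 0, 0, 0, 0, 0, 0, 0, 0, 0, 0, 0, 0, 0, 0], "wx": [0, 0, 0, 0, 0, 0, 0, 0, 0, 0, 0, 0, 0, 0, 0, 0, 0, 0, 0, 0], "wy": [0, 0, 0, 0, 0, 0, 0, 0, 0, 0, 0, 0, 0, 0, 0, 0, 0, 0, 0, 0], "wz": [0, 0, 0, 0, -0.178, -0.178, -0.178, -0.178, -0.178, -0.178, -0.178, -0.178, -0.178, -0.178, -0.178, -0.178, -0.178, -0.178, -0.178, -0.178]}'; cat >> h.py <<'E'
def tgt(x,y,z,yaw):
    s=observe();R=np.array(s["tool_rot"]);d=R.T@(np.array([x,y,z])-s["tool_pos"])
    g=np.array([[np.cos(yaw),np.sin(yaw),0],[np.sin(yaw),-np.cos(yaw),0],[0,0,-1]]);r=cv2.Rodrigues(R.T@g)[0].ravel()
    print("t",s["clock"],"pos",np.round(s["tool_pos"],2),"d",np.round(d,2),"r",np.round(r,4),"q7",round(s["qpos"][6],2),"F",np.round(s["wrist_force"],2),"M",np.round(s["wrist_torque"],3))
E
python3 -c "
from h import *
tgt(468.3,360.5,95,3.157)"
```

```text
clock: 4.85
tool_pos: [467.8, 360.1, 230.8]
tool_rot: [[-1.0, -0.022, -0.001], [-0.022, 1.0, -0.001], [0.001, -0.001, -1.0]]
wrist_force: [0.3, -0.3, -0.2]
finger_gap: 60.0
grip_force: 0.0
t 4.85 pos [467.84 360.14 230.78] d [ -0.58   0.49 135.78] r [-0.001  -0.0008  0.0064] q7 0.42 F [ 0.3  -0.31 -0.24] M [-0.051  0.006 -0.041]
```

```bash
python3 -m jog '{"sx": [0, 0, 0, 0, 0, 0], "sy": [0, 0, 0, 0, 0, 0], "sz": [50, 50, 40, 30, 10, 0], "wx": [0, 0, 0, 0, 0, 0], "wy": [0, 0, 0, 0, 0, 0], "wz": [0.006, 0, 0, 0, 0, 0]}' 50; python3 -c "
from h import *
tgt(468.3,360.5,50,3.157)
for n in('scene','top'):cv2.imwrite('pics/'+n+'1.png',camera(n)[:,:,::-1])
a=cv2.resize(cv2.imread('pics/scene1.png')[90:250,390:530],None,fx=3,fy=3,interpolation=3);b=cv2.resize(cv2.imread('pics/top1.png')[210:370,120:240],None,fx=3,fy=3,interpolation=3)
cv2.imwrite('pics/c3.png',np.hstack([a,b]))"
```

```text
clock: 5.6
tool_pos: [467.8, 360.6, 51.2]
tool_rot: [[-1.0, -0.01, -0.001], [-0.01, 1.0, -0.0], [0.001, -0.0, -1.0]]
wrist_force: [-0.1, -0.0, 0.3]
finger_gap: 50.2
grip_force: 0.0
t 5.6 pos [467.84 360.64  51.18] d [-0.46 -0.15  1.18] r [-0.0003 -0.0006 -0.0052] q7 0.24 F [-0.13 -0.04  0.26] M [ 0.063 -0.002 -0.007]
```

View pics/c3.png

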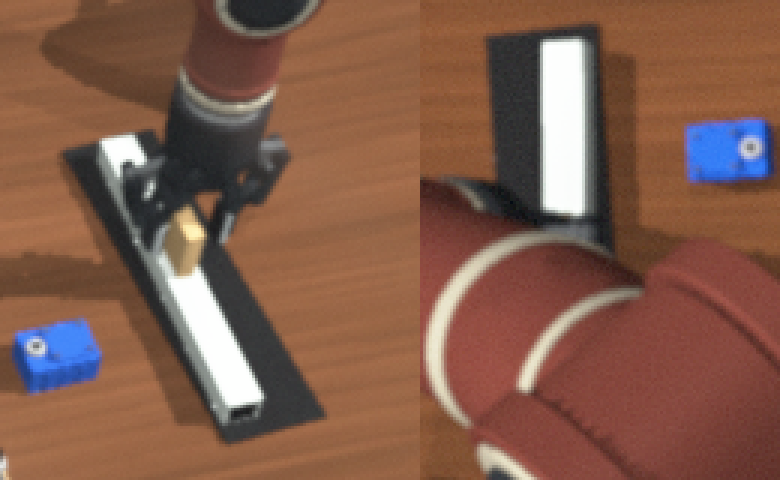

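The fingers straddle the grip. In the left crop (scene view) the grip is at (185,245) and the finger tips at (150,240) and (225,235). I check whether the grip sits farther +x than the fingers.

```bash
python3 -c "
from h import *
for X in [(468,360,82),(486,360,82),(450,360,82),(486,360,30),(468,335,60),(468,385,60),(618,360,30),(318,360,30)]:
    p=proj('scene',np.array(X));print(X,np.round((p-[390,90])*3+1),np.round(p))
"
```

```text
(468, 360, 82) [189. 221.] [453. 163.]
(486, 360, 82) [197. 237.] [455. 169.]
(450, 360, 82) [181. 205.] [450. 158.]
(486, 360, 30) [185. 278.] [451. 182.]
(468, 335, 60) [156. 244.] [442. 171.]
(468, 385, 60) [213. 233.] [461. 167.]
(618, 360, 30) [242. 402.] [470. 224.]
(318, 360, 30) [120. 136.] [430. 135.]
```

The predictions match, so I grip and lift.

```bash
python3 -m jog '{"sx": [0, 0, 0, 0, 0, 0], "sy": [0, 0, 0, 0, 0, 0], "sz": [1, 0, 0, 0, 0, 0], "wx": [0, 0, 0, 0, 0, 0], "wy": [0, 0, 0, 0, 0, 0], "wz": [0, 0, 0, 0, 0, 0]}' 5 70; python3 -m jog '{"sx": [0, 0, 0, 0, 0, 0], "sy": [0, 0, 0, 0, 0, 0], "sz": [-10, -40, -40, -20, 0, 0], "wx": [0, 0, 0, 0, 0, 0], "wy": [0, 0, 0, 0, 0, 0], "wz": [0, 0, 0, 0, 0, 0]}';python3 -c "
from h import *
tgt(468.3,360.5,160,3.157)"
```

```text
clock: 6.45
tool_pos: [468.3, 360.7, 51.2]
tool_rot: [[-1.0, -0.01, 0.001], [-0.01, 1.0, 0.0], [-0.001, 0.0, -1.0]]
wrist_force: [-1.3, -1.0, 5.6]
finger_gap: 14.8
grip_force: 69.2
clock: 7.2
tool_pos: [467.3, 359.6, 158.9]
tool_rot: [[-1.0, -0.01, -0.002], [-0.01, 1.0, -0.002], [0.002, -0.002, -1.0]]
wrist_force: [0.3, -0.5, -3.7]
finger_gap: 14.8
grip_force: 68.8
t 7.2 pos [467.34 359.56 158.89] d [-0.97  0.93 -1.11] r [-0.0022 -0.002  -0.0052] q7 0.35 F [ 0.32 -0.53 -3.72] M [-0.026  0.009 -0.062]
```

```bash
python3 -m jog '{"sx": [0, 0, 0, 0, 0, 0, 0, 0, 0, 0, 0, 0, 0, 0, 0, 0, 0, 0, 0, 0], "sy": [-24, -48.5, -48.5, -48.5, -48.5, -48.5, -48.5, -48.5, -24, 0, 0, 0, 0, 0, 0, 0, 0, 0, 0, 0], "sz": [0, 0, 0, 0, 0, 0, 0, 0, 0, 0, 0, 0, 0, 0, 0, 0, 0, 0, 0, 0], "wx": [0, 0, 0, 0, 0, 0, 0, 0, 0, 0, 0, 0, 0, 0, 0, 0, 0, 0, 0, 0], "wy": [0, 0, 0, 0, 0, 0, 0, 0, 0, 0, 0, 0, 0, 0, 0, 0, 0, 0, 0, 0], "wz": [0, 0, 0, 0, 0, 0, 0, 0, 0.08, 0.165, 0.165, 0.165, 0.165, 0.165, 0.165, 0.165, 0.165, 0.165, 0, 0]}';python3 -c "
from h import *
tgt(470,-28,100,1.590)"
```

```text
clock: 9.7
tool_pos: [471.4, -26.7, 159.7]
tool_rot: [[-0.019, 1.0, -0.002], [1.0, 0.019, 0.0], [0.0, -0.002, -1.0]]
wrist_force: [0.4, 0.3, -3.0]
finger_gap: 14.7
grip_force: 69.1
t 9.7 pos [471.38 -26.68 159.68] d [-1.31 -1.32 59.68] r [-0.0015 -0.0003 -0.0004] q7 -0.29 F [ 0.36  0.27 -3.01] M [ 0.012 -0.07  -0.036]
```

```bash
python3 -c "
from h import *
for n in('scene','top'):cv2.imwrite('pics/'+n+'2.png',camera(n)[:,:,::-1])
a=cv2.resize(cv2.imread('pics/scene2.png')[110:290,200:400],None,fx=3,fy=3,interpolation=3)
b=cv2.resize(cv2.imread('pics/top2.png')[190:300,235:435],None,fx=3,fy=2.35,interpolation=3);cv2.imwrite('pics/c4.png',np.vstack([a,b])[:600] if 0 else np.vstack([a[:340],b]))"
```

```text
(no output)
```

View pics/c4.png

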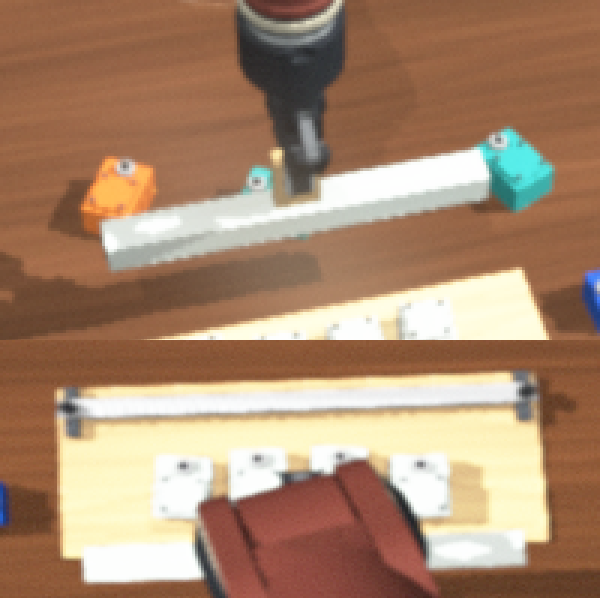

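The straightedge is held level and parallel to the board in the top crop: its front edge runs (82,549)–(525,534) and the board's near edge (62,558)–(548,540). Castings are clear ahead, and the nearest look-alike is ~50 mm behind. I lower to 3 mm above the board.

```bash
python3 -m jog '{"sx": [-1.3, 0, 0, 0, 0, 0, 0], "sy": [0, 0, 0, 0, 0, 0, 0], "sz": [20, 40, 30, 10, 3.5, 0, 0], "wx": [0, 0, 0, 0, 0, 0, 0], "wy": [0, 0, 0, 0, 0, 0, 0], "wz": [0, 0, 0, 0, 0, 0, 0]}';python3 -c "
from h import *
tgt(490,-28,56,1.590)
for i in range(5):
  camera('top');s=observe();print(np.round(s['wrist_force'],2),np.round(s['wrist_torque'],3))"
```

```text
clock: 10.68
tool_pos: [472.7, -28.1, 57.8]
tool_rot: [[-0.016, 1.0, 0.002], [1.0, 0.016, -0.0], [-0.0, 0.002, -1.0]]
wrist_force: [0.3, -0.0, -3.0]
finger_gap: 14.9
grip_force: 69.2
t 10.675 pos [472.69 -28.12  57.78] d [-0.15 17.31  1.82] r [ 0.0022  0.     -0.0032] q7 -0.41 F [ 0.33 -0.   -3.04] M [ 0.036 -0.022  0.028]
[ 0.08 -0.48 -3.84] [-0.013  0.001  0.   ]
[ 0.5  -0.28 -3.99] [0.046 0.007 0.03 ]
[ 0.5   0.24 -3.33] [-0.007  0.003  0.035]
[ 0.37  0.09 -3.13] [-0.003  0.002 -0.006]
[-0.11 -0.01 -2.76] [-0.012 -0.014  0.023]
```

```bash
python3 -m jog '{"sx": [0, 0, 0, 0, 0, 0, 0, 0, 0, 0, 0, 0, 0, 0, 0, 0, 0, 0], "sy": [2, 4, 4, 4, 4, 3, 3, 3, 3, 3, 3, 3, 3, 3, 3, 3, 2, 1], "sz": [1, 0.5, 0, 0, 0, 0, 0, 0, 0, 0, 0, 0, 0, 0, 0, 0, 0, 0], "wx": [0, 0, 0, 0, 0, 0, 0, 0, 0, 0, 0, 0, 0, 0, 0, 0, 0, 0], "wy": [0, 0, 0, 0, 0, 0, 0, 0, 0, 0, 0, 0, 0, 0, 0, 0, 0, 0], "wz": [0, 0, 0, 0, 0, 0, 0, 0, 0, 0, 0, 0, 0, 0, 0, 0, 0, 0]}';python3 -c "
from h import *
tgt(545,-27,56,1.590)
for n in('scene','top'):cv2.imwrite('pics/'+n+'3.png',camera(n)[:,:,::-1])
a=cv2.resize(cv2.imread('pics/scene3.png')[170:290,210:410],None,fx=4,fy=4,interpolation=3);cv2.imwrite('pics/c5.png',a);s=observe();print(s['wrist_force'],s['wrist_torque'])"
```

```text
clock: 13.18
tool_pos: [525.4, -27.4, 55.0]
tool_rot: [[-0.016, 1.0, -0.001], [1.0, 0.016, -0.0], [-0.0, -0.001, -1.0]]
wrist_force: [-4.0, -0.8, -4.3]
finger_gap: 15.3
grip_force: 69.1
t 13.175 pos [525.41 -27.36  55.  ] d [ 0.05 19.59 -1.02] r [-0.0012  0.0001 -0.0031] q7 -0.37 F [-4.   -0.77 -4.29] M [-0.128  0.765 -0.115]
[-3.54252205 -1.68368024 -3.51547633] [-0.095057    0.66568026 -0.08385826]
```

View pics/c5.png

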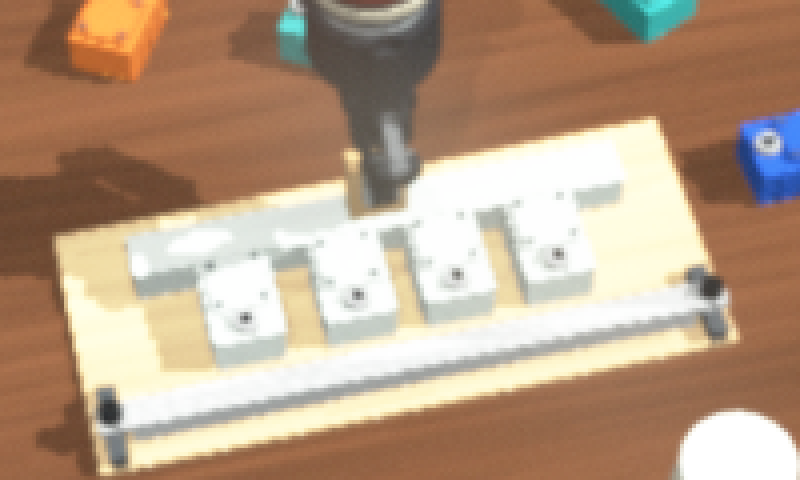

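All four castings are now against the straightedge in a line (crop (245,320), (360,295), (455,275), (555,255)), with a gap of about 20 mm left to the bar. Sliding friction is ~4 N.

```bash
python3 -m jog '{"sx": [0, 0, 0, 0, 0, 0, 0, 0, 0, 0], "sy": [1.5, 1.5, 1.5, 1.5, 1.5, 1.5, 1, 0.5, 0.5, 0.5], "sz": [0, 0, 0, 0, 0, 0, 0, 0, 0, 0], "wx": [0, 0, 0, 0, 0, 0, 0, 0, 0, 0], "wy": [0, 0, 0, 0, 0, 0, 0, 0, 0, 0], "wz": [0, 0, 0, 0, 0, 0, 0, 0, 0, 0]}';python3 -m jog '{"sx": [0, 0, 0], "sy": [0.5, 0.5, 0.5], "sz": [0, 0, 0], "wx": [0, 0, 0], "wy": [0, 0, 0], "wz": [0, 0, 0]}'; python3 -c "
from h import *
tgt(545,-27,56,1.590)
s=observe()
for n,b in(('scene',3),):
  im=camera(n);cv2.imwrite('pics/scene4.png',im[:,:,::-1])
  a=cv2.resize(im[170:290,210:410,::-1],None,fx=4,fy=4,interpolation=3);cv2.imwrite('pics/c6.png',a)"
```

```text
clock: 14.52
tool_pos: [537.3, -27.1, 55.3]
tool_rot: [[-0.016, 1.0, -0.0], [1.0, 0.016, 0.0], [0.0, -0.0, -1.0]]
wrist_force: [-2.5, 0.5, -5.0]
finger_gap: 14.8
grip_force: 68.9
clock: 14.9
tool_pos: [538.9, -27.0, 55.3]
tool_rot: [[-0.016, 1.0, -0.0], [1.0, 0.016, 0.0], [0.0, -0.0, -1.0]]
wrist_force: [-3.0, 0.2, -4.3]
finger_gap: 14.8
grip_force: 69.0
t 14.9 pos [538.91 -27.04  55.34] d [-0.06  6.09 -0.66] r [-0.     -0.     -0.0032] q7 -0.37 F [-2.98  0.25 -4.26] M [ 0.04   0.714 -0.024]
```

View pics/c6.png

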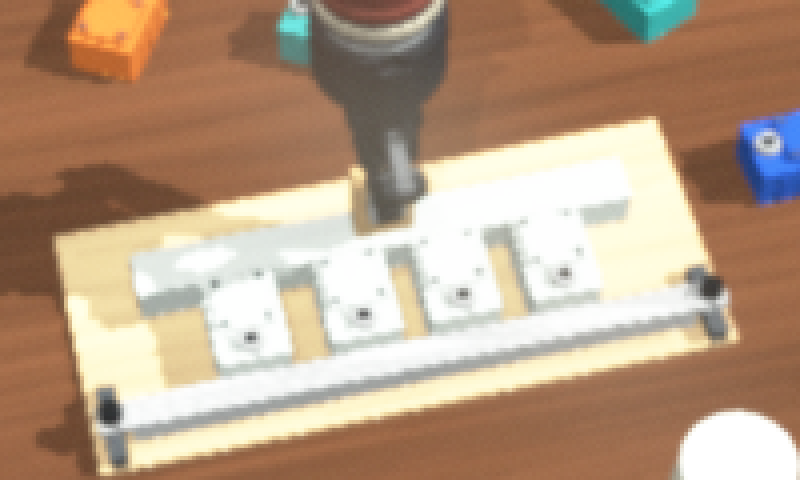

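```bash
python3 - <<'E'
from h import *
g=lambda p:((p[0]+.5)/4+210-.5,(p[1]+.5)/4+170-.5)
im=cv2.imread("pics/scene4.png");gr=cv2.GaussianBlur(cv2.cvtColor(im,cv2.COLOR_BGR2HSV)[:,:,1],(3,3),0).astype(float)
# sub-pixel bar edge: saturation drop from wood to bar along columns, in the gaps
def fit(n,gr,x0,x1,line,z,up,skip=()):
    P=[]
    for u in range(x0,x1):
        if any(a<=u<=b for a,b in skip): continue
        v0=line(u);r=np.arange(int(v0-6),int(v0+7));d=np.diff(gr[r[0]:r[-1]+1,u])*up;k=d.argmax()
        if d[k]>8 : P.append(onz(n,(u,r[k]+.5),z)[:2])
    P=np.array(P);
    for _ in range(4):
        c=np.polyfit(P[:,1],P[:,0],1);e=P[:,0]-np.polyval(c,P[:,1]);P=P[abs(e)<max(1.5,2*e.std())]
    print(n,len(P),"yaw",-c[0],"x at -27",np.polyval(c,-27),"sd",e.std())
    return c
L=lambda a,b:(lambda u:a[1]+(u-a[0])*(b[1]-a[1])/(b[0]-a[0]))
a,b=g((125,400)),g((697,288));fit("scene",gr,245,382,L(a,b),26,-1)
im=cv2.imread("pics/top0.png");gr=cv2.GaussianBlur(cv2.cvtColor(im,cv2.COLOR_BGR2HSV)[:,:,1],(3,3),0).astype(float)
f=lambda p:(p[0]/2.7+135-.3,p[1]/2.7+195-.3)
a,b=f((340,77)),f((735,54));fit("top",gr,266,403,L(a,b),26,1)      # bar near edge
a,b=f((328,237)),f((765,217));fit("top",gr,260,412,L(a,b),6,1)      # board near edge
a,b=f((321,44)),f((752,24));fit("top",gr,262,402,L(a,b),6,-1)
E
```

```text
scene 68 yaw 0.011703834181226561 x at -27 616.5237434342766 sd 0.8364121751324692
top 137 yaw 0.016135008713436264 x at -27 614.15865590903 sd 0.7099505669501943
top 133 yaw 0.016168321720072393 x at -27 477.5886976729863 sd 0.719658170936656
top 118 yaw 0.015383911190549254 x at -27 638.62766137904 sd 0.6165735458100227
```

The bar yaw is 0.016, which equals the tool's, so the edge is parallel. Bar contact is expected at TCP x≈539.5–542. I creep in small steps, reading the force each time.

```bash
cat > r.py <<'E'
from h import *
F=[];M=[]
for i in range(3):
    camera("top");s=observe();F.append(s["wrist_force"]);M.append(s["wrist_torque"])
print("t %.2f"%s["clock"],np.round(s["tool_pos"],2),"F",np.round(np.mean(F,0),2),"M",np.round(np.mean(M,0),3),"yaw",round(float(np.arctan2(-s["tool_rot"][0][0],s["tool_rot"][1][0])),4))
E
python3 -m jog '{"sx": [0, 0], "sy": [0.25, 0.25], "sz": [0, 0], "wx": [0, 0], "wy": [0, 0], "wz": [0, 0]}' >/dev/null; python3 r.py; python3 -m jog '{"sx": [0, 0], "sy": [0.25, 0.25], "sz": [0, 0], "wx": [0, 0], "wy": [0, 0], "wz": [0, 0]}' >/dev/null; python3 r.py
```

```text
t 15.35 [539.47 -27.02  55.34] F [-3.56 -0.04 -5.06] M [-0.021  0.664 -0.049] yaw 0.0161
t 15.75 [539.95 -27.03  55.34] F [-2.43 -0.15 -4.7 ] M [-0.028  0.655 -0.023] yaw 0.016
```

```bash
python3 -m jog '{"sx": [0, 0], "sy": [0.25, 0.25], "sz": [0, 0], "wx": [0, 0], "wy": [0, 0], "wz": [0, 0]}' >/dev/null; python3 r.py; python3 -m jog '{"sx": [0, 0], "sy": [0.25, 0.25], "sz": [0, 0], "wx": [0, 0], "wy": [0, 0], "wz": [0, 0]}' >/dev/null; python3 r.py
```

```text
t 16.15 [540.49 -27.02  55.36] F [-3.26  0.11 -5.07] M [ 0.012  0.664 -0.055] yaw 0.016
t 16.55 [540.95 -26.97  55.35] F [-3.05  0.13 -4.75] M [-0.013  0.727 -0.044] yaw 0.016
```

```bash
python3 -m jog '{"sx": [0, 0], "sy": [0.25, 0.25], "sz": [0, 0], "wx": [0, 0], "wy": [0, 0], "wz": [0, 0]}' >/dev/null; python3 r.py; python3 -m jog '{"sx": [0, 0], "sy": [0.25, 0.25], "sz": [0, 0], "wx": [0, 0], "wy": [0, 0], "wz": [0, 0]}' >/dev/null; python3 r.py
```

```text
t 16.95 [541.5  -26.99  55.35] F [-2.58 -0.28 -4.22] M [-0.018  0.647 -0.019] yaw 0.016
t 17.35 [542.04 -26.99  55.35] F [-2.66  0.51 -4.28] M [ 0.026  0.657 -0.05 ] yaw 0.016
```

```bash
python3 -m jog '{"sx": [0, 0], "sy": [0.25, 0.25], "sz": [0, 0], "wx": [0, 0], "wy": [0, 0], "wz": [0, 0]}' >/dev/null; python3 r.py; python3 -m jog '{"sx": [0, 0], "sy": [0.25, 0.25], "sz": [0, 0], "wx": [0, 0], "wy": [0, 0], "wz": [0, 0]}' >/dev/null; python3 r.py
```

```text
t 17.75 [542.46 -26.99  55.35] F [-2.78 -0.58 -4.94] M [-0.027  0.635 -0.024] yaw 0.016
t 18.15 [542.95 -26.96  55.36] F [-2.7   0.2  -4.59] M [-0.008  0.697 -0.046] yaw 0.016
```

```bash
cat >> r.py <<'E'
import sys
sys.exit(np.mean(F,0)[0]<-5)
E
python3 -m jog '{"sx": [0, 0], "sy": [0.2, 0.2], "sz": [0, 0], "wx": [0, 0], "wy": [0, 0], "wz": [0, 0]}' >/dev/null; python3 r.py && python3 -m jog '{"sx": [0, 0], "sy": [0.2, 0.2], "sz": [0, 0], "wx": [0, 0], "wy": [0, 0], "wz": [0, 0]}' >/dev/null && python3 r.py && python3 -m jog '{"sx": [0, 0], "sy": [0.2, 0.2], "sz": [0, 0], "wx": [0, 0], "wy": [0, 0], "wz": [0, 0]}' >/dev/null && python3 r.py && python3 -m jog '{"sx": [0, 0], "sy": [0.2, 0.2], "sz": [0, 0], "wx": [0, 0], "wy": [0, 0], "wz": [0, 0]}' >/dev/null && python3 r.py && python3 -m jog '{"sx": [0, 0], "sy": [0.2, 0.2], "sz": [0, 0], "wx": [0, 0], "wy": [0, 0], "wz": [0, 0]}' >/dev/null && python3 r.py && python3 -m jog '{"sx": [0, 0], "sy": [0.2, 0.2], "sz": [0, 0], "wx": [0, 0], "wy": [0, 0], "wz": [0, 0]}' >/dev/null && python3 r.py
```

```text
t 18.55 [543.1  -26.92  55.3 ] F [-3.48  0.18 -4.48] M [ 0.049  0.778 -0.059] yaw 0.0159False
```

```bash
sed -i 's/sys.exit(\(.*\))$/sys.exit(int(\1))/' r.py
python3 -m jog '{"sx": [0, 0], "sy": [0.2, 0], "sz": [0, 0], "wx": [0, 0], "wy": [0, 0], "wz": [0, 0]}' >/dev/null; python3 r.py && python3 -m jog '{"sx": [0, 0], "sy": [0.2, 0], "sz": [0, 0], "wx": [0, 0], "wy": [0, 0], "wz": [0, 0]}' >/dev/null && python3 r.py && python3 -m jog '{"sx": [0, 0], "sy": [0.2, 0], "sz": [0, 0], "wx": [0, 0], "wy": [0, 0], "wz": [0, 0]}' >/dev/null && python3 r.py && python3 -m jog '{"sx": [0, 0], "sy": [0.2, 0], "sz": [0, 0], "wx": [0, 0], "wy": [0, 0], "wz": [0, 0]}' >/dev/null && python3 r.py
```

```text
t 18.95 [543.16 -26.9   55.25] F [-3.71  0.2  -4.45] M [ 0.094  0.95  -0.12 ] yaw 0.016
t 19.35 [543.29 -26.88  55.25] F [-4.71  0.83 -4.18] M [ 0.139  1.158 -0.195] yaw 0.016
t 19.75 [543.29 -26.83  55.23] F [-5.56  0.7  -3.46] M [ 0.144  1.281 -0.192] yaw 0.0161
```

```bash
python3 -m jog '{"sx": [0, 0], "sy": [0.2, 0.2], "sz": [0, 0], "wx": [0, 0], "wy": [0, 0], "wz": [0, 0]}' >/dev/null; python3 r.py ; python3 -m jog '{"sx": [0, 0], "sy": [0.2, 0.2], "sz": [0, 0], "wx": [0, 0], "wy": [0, 0], "wz": [0, 0]}' >/dev/null; python3 r.py
```

```text
t 20.15 [543.33 -26.84  55.19] F [-5.6   0.39 -3.48] M [ 0.155  1.387 -0.117] yaw 0.0162
t 20.55 [543.33 -26.84  55.12] F [-6.75  0.72 -2.69] M [ 0.171  1.512 -0.143] yaw 0.0161
```

```bash
python3 -m jog '{"sx": [0, 0], "sy": [0.2, 0.2], "sz": [0, 0], "wx": [0, 0], "wy": [0, 0], "wz": [0.001, 0]}' >/dev/null; python3 r.py ; python3 -m jog '{"sx": [0, 0], "sy": [0.2, 0.2], "sz": [0, 0], "wx": [0, 0], "wy": [0, 0], "wz": [0, 0]}' >/dev/null; python3 r.py;  python3 -m jog '{"sx": [0, 0], "sy": [0.2, 0.2], "sz": [0, 0], "wx": [0, 0], "wy": [0, 0], "wz": [0, 0]}' >/dev/null; python3 r.py
```

```text
t 20.95 [543.33 -26.87  55.11] F [-6.73  0.4  -2.68] M [ 0.142  1.626 -0.089] yaw 0.0154
t 21.35 [543.36 -26.85  55.11] F [-7.75  0.89 -2.17] M [ 0.161  1.75  -0.11 ] yaw 0.0154
t 21.75 [543.4  -26.83  55.11] F [-7.79  0.34 -1.51] M [ 0.157  1.924 -0.155] yaw 0.0155
```

```bash
python3 -m jog '{"sx": [0, 0], "sy": [0.4, 0.4], "sz": [0, 0], "wx": [0, 0], "wy": [0, 0], "wz": [0.002, 0]}' >/dev/null; python3 r.py ; python3 -m jog '{"sx": [0, 0], "sy": [0.4, 0.4], "sz": [0, 0], "wx": [0, 0], "wy": [0, 0], "wz": [0, 0]}' >/dev/null; python3 r.py;  python3 -m jog '{"sx": [0, 0], "sy": [0.4, 0.4], "sz": [0, 0], "wx": [0, 0], "wy": [0, 0], "wz": [0, 0]}' >/dev/null; python3 r.py
```

```text
t 22.15 [543.49 -26.84  55.14] F [-8.79  0.73  0.7 ] M [ 0.198  2.194 -0.05 ] yaw 0.014
t 22.55 [543.5  -26.86  55.12] F [-10.78   0.95   1.22] M [ 0.171  2.447 -0.029] yaw 0.0141
t 22.95 [543.55 -26.83  55.12] F [-11.26   0.96   2.96] M [ 0.214  2.743 -0.028] yaw 0.0141
```

```bash
python3 -c "
from h import *
s=observe();print(np.round(s['tool_rot'],4).tolist(),s['finger_gap'])
im=camera('scene');cv2.imwrite('pics/c7.png',cv2.resize(im[170:290,210:410,::-1],None,fx=4,fy=4,interpolation=3))"
```

```text
[[-0.0141, 0.9999, -0.01], [0.9999, 0.0141, -0.0015], [-0.0014, -0.01, -0.9999]] 15.122073377141128
```

View pics/c7.png

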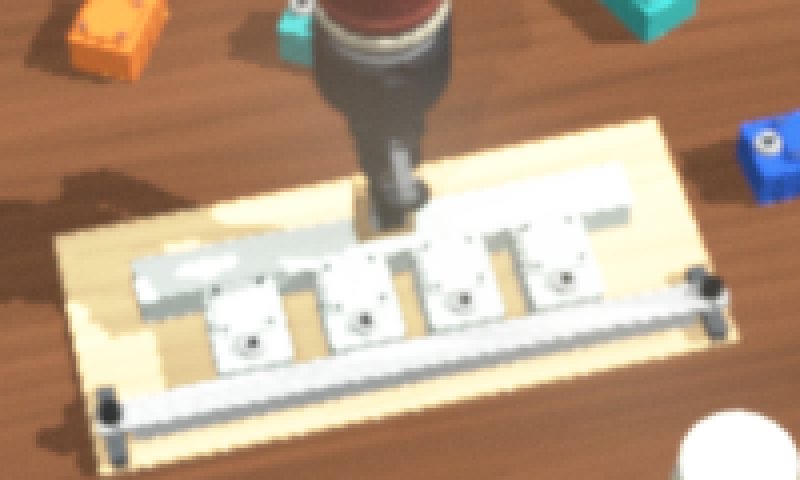

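The row stands straight and up to the bar: castings at crop (250,340), (365,318), (463,298) and (565,277). The tool has tilted 0.01 rad nose-down under load, so I level it and lift a touch.

```bash
python3 -m jog '{"sx": [0, 0], "sy": [0, 0], "sz": [-0.5, 0], "wx": [-0.003, 0], "wy": [0, 0], "wz": [0, 0]}' >/dev/null; python3 r.py ; python3 -m jog '{"sx": [0, 0], "sy": [0, 0], "sz": [-0.5, 0], "wx": [-0.003, 0], "wy": [0, 0], "wz": [0, 0]}' >/dev/null; python3 r.py;python3 -c "
from h import *
print(np.round(observe()['tool_rot'],4).tolist())"
```

```text
t 23.40 [543.48 -26.89  55.1 ] F [-10.5    1.27  -0.95] M [2.340e-01 2.507e+00 1.000e-03] yaw 0.0141
t 23.80 [543.45 -26.87  55.15] F [-9.95  0.92 -3.37] M [ 0.234  2.369 -0.036] yaw 0.0141
[[-0.0141, 0.9999, -0.0044], [0.9999, 0.0141, -0.001], [-0.0009, -0.0045, -1.0]]
```

```bash
python3 -m jog '{"sx": [0, 0], "sy": [0.5, 0.5], "sz": [-0.1, -0.1], "wx": [-0.0015, 0], "wy": [0, 0], "wz": [0, 0]}' >/dev/null; python3 r.py ; python3 -m jog '{"sx": [0, 0], "sy": [0.5, 0.5], "sz": [-0.1, -0.1], "wx": [-0.0015, 0], "wy": [0, 0], "wz": [0, 0]}' >/dev/null; python3 r.py; python3 -m jog '{"sx": [0, 0], "sy": [0.5, 0.5], "sz": [-0.1, -0.1], "wx": [-0.0015, 0], "wy": [0, 0], "wz": [0, 0]}' >/dev/null; python3 r.py;python3 -c "
from h import *
print(np.round(observe()['tool_rot'],4).tolist())"
```

```text
t 24.20 [543.52 -26.86  55.15] F [-10.92   0.92  -2.12] M [ 0.308  2.676 -0.033] yaw 0.0141
t 24.60 [543.53 -26.88  55.14] F [-12.27   1.06  -2.29] M [ 0.333  2.947 -0.041] yaw 0.0141
t 25.00 [543.54 -26.89  55.13] F [-13.3    1.47  -1.53] M [ 0.328  3.225 -0.037] yaw 0.0141
[[-0.0141, 0.9999, -0.0063], [0.9999, 0.0141, -0.0017], [-0.0016, -0.0063, -1.0]]
```

```bash
python3 -m jog '{"sx": [0, 0], "sy": [0.5, 0.5], "sz": [-0.1, -0.1], "wx": [-0.0015, 0], "wy": [0, 0], "wz": [0.0004, 0]}' >/dev/null; python3 r.py ; python3 -m jog '{"sx": [0, 0], "sy": [0.5, 0.5], "sz": [-0.1, -0.1], "wx": [-0.0015, 0], "wy": [0, 0], "wz": [0, 0]}' >/dev/null; python3 r.py; python3 -m jog '{"sx": [0, 0], "sy": [0.5, 0.5], "sz": [-0.1, -0.1], "wx": [-0.0015, 0], "wy": [0, 0], "wz": [0, 0]}' >/dev/null; python3 r.py
```

```text
t 25.40 [543.62 -26.86  55.18] F [-14.3    1.84  -1.32] M [ 0.346  3.482 -0.022] yaw 0.0139
t 25.80 [543.63 -26.86  55.19] F [-15.82   1.02  -1.14] M [ 0.423  3.757 -0.013] yaw 0.0139
t 26.20 [543.66 -26.9   55.18] F [-16.45   1.43  -0.57] M [ 0.431  4.025 -0.032] yaw 0.0138
```

```bash
python3 -m jog '{"sx": [0, 0, 0, 0], "sy": [0.5, 0.4, 0, 0], "sz": [-0.1, -0.1, 0, 0], "wx": [-0.001, 0, 0, 0], "wy": [0, 0, 0, 0], "wz": [0.0002, 0, 0, 0]}' >/dev/null; python3 r.py ; python3 -m jog '{"sx": [0, 0, 0, 0], "sy": [0, 0, 0, 0], "sz": [0, 0, 0, 0], "wx": [0, 0, 0, 0], "wy": [0, 0, 0, 0], "wz": [0, 0, 0, 0]}' >/dev/null; python3 r.py
```

```text
t 26.85 [543.73 -26.88  55.22] F [-17.99   1.65  -0.74] M [ 0.409  4.239 -0.027] yaw 0.0137
t 27.50 [543.73 -26.88  55.23] F [-17.46   1.4   -0.21] M [ 0.428  4.28  -0.012] yaw 0.0137
```

Held ~18 N, balanced, for about 1 s. Now I unload gently and back away.

```bash
python3 -m jog '{"sx": [0, 0, 0, 0, 0, 0, 0, 0, 0, 0, 0, 0], "sy": [-1.3, -1.3, -1.3, -1.3, -1.3, -1.3, -1.3, -1.3, -1.3, -1.3, -1, -1], "sz": [0.1, 0.1, 0.1, 0.1, 0.1, 0.1, 0.1, 0.1, 0.1, 0.1, 0, 0], "wx": [0.0016, 0.0016, 0.0016, 0.0016, 0.0016, 0.0016, 0.0016, 0.0016, 0.0016, 0.0016, 0, 0], "wy": [0, 0, 0, 0, 0, 0, 0, 0, 0, 0, 0, 0], "wz": [0, 0, 0, 0, 0, 0, 0, 0, 0, 0, 0, 0]}'; python3 r.py
```

```text
clock: 29.0
tool_pos: [542.5, -26.9, 57.6]
tool_rot: [[-0.012, 1.0, 0.005], [1.0, 0.012, 0.0], [0.0, 0.005, -1.0]]
wrist_force: [0.1, -0.1, -3.4]
finger_gap: 15.0
grip_force: 69.5
t 29.15 [542.42 -26.9   57.57] F [-0.45  0.03 -3.09] M [0.    0.027 0.006] yaw 0.0118
```

```bash
python3 -m jog '{"sx": [0, 0, 0, 0, 0, 0, 0, 0], "sy": [-4, -10, -15, -20, -20, 0, 0, 0], "sz": [0, 0, 0, 0, -10, -40, -40, -15], "wx": [0.003, 0.002, 0, 0, 0, 0, 0, 0], "wy": [0, 0, 0, 0, 0, 0, 0, 0], "wz": [0, 0, 0, 0, 0, 0, 0, 0]}'; python3 -c "
from h import *
tgt(468,360,160,1.587)
im=camera('scene');cv2.imwrite('pics/scene8.png',im[:,:,::-1])
cv2.imwrite('pics/c8.png',cv2.resize(im[130:280,210:410,::-1],None,fx=4,fy=4,interpolation=3))"
```

```text
clock: 30.15
tool_pos: [472.4, -27.7, 164.4]
tool_rot: [[-0.012, 1.0, -0.0], [1.0, 0.012, -0.0], [-0.0, -0.0, -1.0]]
wrist_force: [-0.4, -0.3, -3.9]
finger_gap: 15.3
grip_force: 70.0
t 30.15 pos [472.37 -27.69 164.37] d [387.72   0.44   4.23] r [-0.0005  0.0003 -0.0038] q7 -0.29 F [-0.39 -0.32 -3.9 ] M [-0.015 -0.04   0.007]
```

View pics/c8.png

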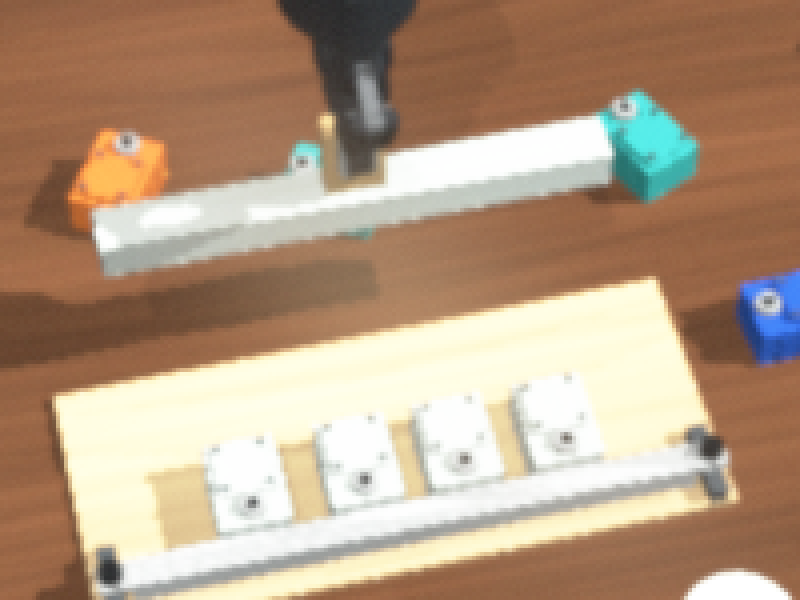

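The row looks straight against the bar, with bosses at crop (251,503), (364,481), (463,459) and (566,438). I verify numerically, then carry the straightedge back.

```bash
python3 - <<'E'
from h import *
P=np.array([onz("scene",((u+.5)/4+209.5,(v+.5)/4+129.5),42)[:2] for u,v in[(251,503),(364,481),(463,459),(566,438)]])
c=np.polyfit(P[:,1],P[:,0],1);print(np.round(P,1),"yaw",-c[0],"res",np.round(P[:,0]-np.polyval(c,P[:,1]),2))
tgt(468,360.5,164,3.157)
E
python3 -m jog '{"sx": [0, 0, 0, 0, 0, 0, 0, 0, 0, 0, 0, 0, 0, 0, 0, 0, 0, 0, 0], "sy": [0, 0, 0, 0, 0, 0, 0, 0, 0, 0, 48, 48, 48, 48, 48, 48, 48, 48, 0], "sz": [0, 0, 0, 0, 0, 0, 0, 0, 0, 0, 0, 0, 0, 0, 0, 0, 0, 0, 0], "wx": [0, 0, 0, 0, 0, 0, 0, 0, 0, 0, 0, 0, 0, 0, 0, 0, 0, 0, 0], "wy": [0, 0, 0, 0, 0, 0, 0, 0, 0, 0, 0, 0, 0, 0, 0, 0, 0, 0, 0], "wz": [-0.1, -0.165, -0.165, -0.165, -0.165, -0.165, -0.165, -0.165, -0.165, -0.150, 0, 0, 0, 0, 0, 0, 0, 0, 0]}'; python3 -c "
from h import *
tgt(466,364,52.5,3.19)"
```

```text
[[ 609.2 -119.8]
 [ 608.8  -53.8]
 [ 606.6    5.2]
 [ 605.6   67. ]] yaw 0.02038080444453663 res [-0.33  0.66 -0.3  -0.03]
t 30.2 pos [472.89 -27.73 165.24] d [ 3.8826e+02 -1.1000e-01  9.6000e-01] r [ 3.0000e-04  1.4000e-03 -1.5739e+00] q7 -0.29 F [ 0.63 -0.4  -1.64] M [-0.029 -0.043  0.025]
clock: 32.58
tool_pos: [464.3, 361.4, 161.8]
tool_rot: [[-1.0, -0.019, -0.007], [-0.019, 1.0, 0.005], [0.007, 0.005, -1.0]]
wrist_force: [-1.0, -0.6, -3.7]
finger_gap: 14.8
grip_force: 70.2
t 32.575 pos [464.35 361.39 161.76] d [ -2.41   2.04 109.26] r [ 0.005  -0.0065 -0.0295] q7 0.35 F [-1.04 -0.58 -3.73] M [-0.065  0.028  0.016]
```

```bash
python3 -m jog '{"sx": [0, 0, 0, 0, 0, 0], "sy": [5, 5.5, 0, 0, 0, 0], "sz": [20, 40, 30, 12, 0, 0], "wx": [0, 0, 0, 0, 0, 0], "wy": [0, 0, 0, 0, 0, 0], "wz": [-0.03, -0.03, 0, 0, 0, 0]}' ; python3 -c "
from h import *
tgt(464,372,51.5,3.222)"; python3 r.py
```

```text
clock: 33.33
tool_pos: [467.1, 367.1, 61.1]
tool_rot: [[-0.997, -0.071, -0.003], [-0.071, 0.997, 0.002], [0.003, 0.002, -1.0]]
wrist_force: [-0.7, 0.6, -2.9]
finger_gap: 15.0
grip_force: 70.1
t 33.325 pos [467.12 367.09  61.11] d [2.73 5.1  9.63] r [ 0.0019 -0.0033 -0.0092] q7 0.29 F [-0.7   0.61 -2.95] M [ 0.007  0.01  -0.018]
t 33.48 [466.98 367.18  61.24] F [-0.21  0.25 -3.09] M [ 0.015 -0.033  0.018] yaw 1.6423
```

```bash
python3 -m jog '{"sx": [2.7, 0, 0, 0, 0], "sy": [5, 0, 0, 0, 0], "sz": [3, 3, 1.5, 1, 0], "wx": [0, 0, 0, 0, 0], "wy": [0, 0, 0, 0, 0], "wz": [-0.009, 0, 0, 0, 0]}' ; python3 r.py; python3 -m jog '{"sx": [0, 0, 0], "sy": [0, 0, 0], "sz": [0.7, 0.7, 0], "wx": [0, 0, 0], "wy": [0, 0, 0], "wz": [0, 0, 0]}' ; python3 r.py
```

```text
clock: 34.1
tool_pos: [463.1, 371.5, 51.8]
tool_rot: [[-0.997, -0.081, -0.005], [-0.081, 0.997, -0.0], [0.005, 0.0, -1.0]]
wrist_force: [-2.2, -0.7, -2.4]
finger_gap: 14.5
grip_force: 70.6
t 34.25 [463.2  371.5   51.72] F [-1.97 -0.12 -1.28] M [-0.076  0.063 -0.032] yaw 1.6517
clock: 34.62
tool_pos: [463.2, 371.6, 51.3]
tool_rot: [[-0.997, -0.081, -0.004], [-0.081, 0.997, -0.0], [0.004, 0.0, -1.0]]
wrist_force: [-2.7, -2.2, 5.3]
finger_gap: 15.3
grip_force: 71.6
t 34.77 [463.16 371.57  51.26] F [-3.37 -2.41  5.36] M [-0.452  0.23  -0.076] yaw 1.6516
```

On the mat. I release, rise and retreat.

```bash
python3 -m jog '{"sx": [0, 0, 0, 0], "sy": [0, 0, 0, 0], "sz": [0, 0, 0, 0], "wx": [0, 0, 0, 0], "wy": [0, 0, 0, 0], "wz": [0, 0, 0, 0]}' 45; python3 -m jog '{"sx": [0, 0, 0, 0, 0, 40, 50, 0, 0, 0, 0, 0], "sy": [0, 0, 0, 0, 0, 0, 20, -50, -50, -50, 0, 0], "sz": [-10, -30, -50, -50, -40, 0, 0, 0, 0, 0, 0, 0], "wx": [0, 0, 0, 0, 0, 0, 0, 0, 0, 0, 0, 0], "wy": [0, 0, 0, 0, 0, 0, 0, 0, 0, 0, 0, 0], "wz": [0, 0, 0, 0, 0, 0, 0, 0, 0, 0, 0, 0]}'; python3 -c "
from h import *
for n in('scene','top'):cv2.imwrite('pics/'+n+'9.png',camera(n)[:,:,::-1])
a=cv2.imread('pics/scene9.png')[110:310,210:520];b=cv2.imread('pics/top9.png')[200:370,135:445]
cv2.imwrite('pics/c9.png',cv2.resize(np.vstack([a,b]),None,fx=1.6,fy=1.6,interpolation=3))"
```

```text
clock: 35.28
tool_pos: [463.5, 371.4, 50.0]
tool_rot: [[-0.997, -0.08, -0.005], [-0.08, 0.997, 0.0], [0.005, 0.001, -1.0]]
wrist_force: [0.5, 0.3, 0.0]
finger_gap: 44.9
grip_force: 0.0
clock: 36.78
tool_pos: [385.0, 235.3, 231.3]
tool_rot: [[-0.997, -0.081, -0.004], [-0.081, 0.997, 0.001], [0.004, 0.002, -1.0]]
wrist_force: [0.2, 0.6, 0.6]
finger_gap: 45.0
grip_force: 0.0
```

View pics/c9.png

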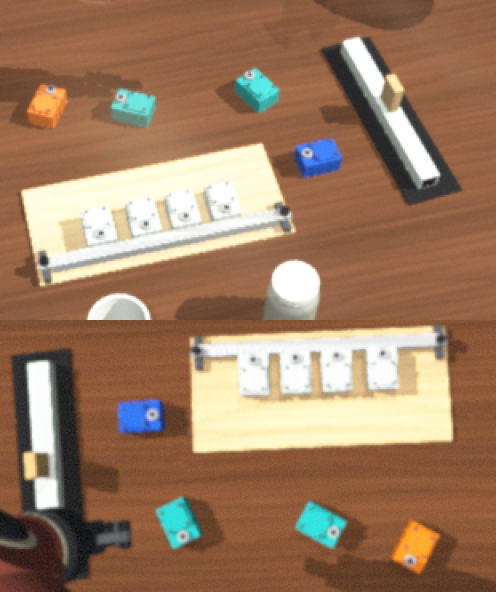

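The straightedge lies upright along its mat (scene crop (392,110)), and the row is straight on the bar (top crop (255,372), (295,370), (336,369) and (382,367)). The other things are in place and the robot is clear.

```bash
python3 -c "
from cell import *
print(close_job())"
```

```text
the job is handed in; nothing more can be done
None
```

The job is handed in: all four castings were pushed square against the fence bar and held at about 18 N for about a second, evenly spread as far as the wrist readings show. The straightedge is back upright on its mat, released, and nothing else in the final pictures looks disturbed.

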